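# Sweep the pine offcuts into the scrap pan

## Task

Clear the bench: use the fingertips to sweep the two pine offcuts across the bench top, over the sloping lip and well into the open-fronted metal scrap pan, so that each one lies on the pan's flat floor, beyond the lip. Only push them along: do not pick them up, squeeze them hard or tip them over, and leave the glue bottle, the chisel and the mallet where they are.

Things in the scene. Friction and masses are not known exactly. Their poses are not given: they have to be found in the camera images.
- pan: Sheet-metal scrap pan fixed to the bench, 250 (x) by 200 mm (y), 3 mm flat floor. Origin: centre of its underside. Mouth faces its -y, handle (26 mm round, 100 mm long) at +y. Walls 45 mm high, 4 mm thick: sides y -70 to +100 mm, 242 mm apart inside; back, inner face y +96 mm.
- pan_lip (a point): Middle of the top edge of the pan's sloping lip: 3 mm up, at pan x 0, y -70 mm; axes as the pan's. The lip slopes from bench height at pan y -100 mm up to here, over the full 250 mm width; the flat floor begins here and runs on towards +y.
- offcut_block: Loose rectangular pine offcut, 58 (x) by 46 (y) by 22 mm high, about 35 g, lying flat on the bench. Origin: centre of its underside.
- offcut_tee: Loose pine offcut with a stub tenon (a T seen from above), 22 mm high, about 30 g, overall 58 (x) by 48 (y) mm: a bar x -29 to +29, y -24 to 0 mm, and a tenon x -13 to +13, y 0 to +24 mm. Lies flat. Origin: on its underside at the middle of the overall size.
- glue: Bystander: white plastic glue bottle, loose and upright, 56 mm across, 130 mm high, at the far side of the bench. Origin: centre of its underside.
- chisel: Bystander: chisel with yellow handle, lying loose across the far side, 27 mm wide, 25 mm high, from x = -138 mm (handle end) to x = +110 mm (edge). Origin: on the bench under the middle of it.
- mallet: Bystander: wooden mallet lying loose to the right of the work (-y side): head 75 (x) by 120 (y) by 65 mm high, centred on the origin (centre of the head's underside), handle along -x to x = -205 mm.

How it is judged (in metres and radians):
At the end, for the whole second after the job is handed in: Both offcuts at rest and flat (origin under 10 mm high) inside the scrap pan: each one's origin between its side walls and back wall and at least 20 mm behind the top edge of the sloping lip (pan y above -50 mm) (y of offcut_block in the frame of pan between -0.05 and 0.096 m and x of offcut_block in the frame of pan between -0.121 and 0.121 m and height (world z) of each of offcut_block, offcut_tee below 0.01 m and linear speed of each of offcut_block, offcut_tee below 0.02 m/s and y of offcut_tee in the frame of pan between -0.05 and 0.096 m and x of offcut_tee in the frame of pan between -0.121 and 0.121 m); the robot touches nothing.
It fails at once if an offcut is lifted or tipped up (its underside centre rises more than 20 mm above the bench) (height (world z) of any of offcut_block, offcut_tee above 0.02 m).
It fails at once if an offcut is squeezed or pressed hard by the fingers (more than 60 N) (contact force between the fingers and offcut_block above 60 N or contact force between the fingers and offcut_tee above 60 N).
It fails at once if the glue bottle, chisel or mallet is moved by more than 15 mm (distance of any of glue, chisel, mallet from where it was at the start of the episode above 0.015 m).
It fails at once if the glue bottle is tipped (angle between glue's own z axis and vertical above 0.3 rad).
It also fails if it takes over 67 s, if anything falls off the work surface, if the arm or the gripper's body presses on something with over 40 N, if the wrist force passes 120 N, or if a joint passes its speed limit or range.

## Robot

A 6-joint arm with a two-finger parallel gripper is mounted at the origin on the work surface. World frame = base frame: x ahead of the robot, y to its left, z up, the work surface at z = 0. Lengths are in mm, angles in rad, forces in N, time in s.
With the tool pointing down it reaches from about 350 to 725 mm from the base axis. Payload 4.3 kg.
Tool frame: the origin (TCP) lies midway between the tips of the shut fingers; the grasp point (between the pads) lies 19 mm behind it (arm.grasp_offset is the distance from the TCP to the grasp point, in mm); z points along the fingers, y is the line along which they close (so a half turn about z gives the same grasp; the last joint's range is limited). The gripper opens to 85 mm and grips with 20 to 120 N. Pads are 22 mm wide; open, the fingers measure 114 mm over their backs; the gripper's body (76 mm by 85 mm) begins 54 mm behind the grasp point. The pads swing forward as they close: fully open they stand 13 mm farther back than shut.
Start: joints at [-1.295, 0.377, 0.081, 1.274, 0, 1.46], TCP at [216.386, -532.77, 231.329] pointing down, gripper open.
Joint ranges: [-2.72, 2.72], [-0.84, 1.66], [-1.02, 1.22], [-1.77, 2.12], [-1.37, 1.28], [-3.14, 3.14]. Speed limits (rad/s): [2.57, 2.57, 3.14, 3.14, 3.14, 3.14].

## Interface

Orientations are given as a rotation vector (axis times angle).
In Python, from station import status, optics, arm gives the robot as it stands.
- The arm moves only by the tool play_rows, never from a script. Its argument "motion" is a list of rows, each a list of 7 numbers: the shift along the world's x, y, z in cm, then the turn, a rotation vector about the world's x, y, z in degrees, then the finger opening in cm, from 0 to 8.54. In form: [[tx, ty, tz, ax, ay, az, claw], ...]. A call has 1 to 5 rows; each row is the pose to reach, as a shift and turn from the pose commanded when the call began; what a row does not reach only later rows make up. A row lasts 1/10 s, in which the tool goes at most 50 mm and 8.59 degrees, less where a joint would pass 70% of its speed; a pose out of reach is approached as far as the arm can. A call with a gripper value outside its range is refused whole. The fingers move at their own pace and stop on an object; "force" is the grip in N (left out, the last holds). Time passes only in rows, so rows that repeat a pose let the fingers close. It gives the time, the measured TCP pose, the force, the opening and the grip force at its end, in the units of the state.
- status.state(): the state, without advancing time (a new reading comes with each control period).
- optics.snapshot(name): name is "scene" or "top"; returns the picture (400x640x3 uint8, red, green, blue); there is no depth.
- optics.camera_info(name): a dict with "intrinsics" (3x3 intrinsics, pixels), "world_from_camera" (4x4, takes a point from camera to world coordinates). Camera axes: x right, y down, z forward; pixel columns grow to the right and rows downward; lengths in mm; the calibration is good to about 2 mm. A picture is of the moment at which its call begins. camera_info takes no time and is no camera call.
- arm.close_job(): hands the job in; it is judged then, once.
The state is a dict: "t": time; "joint_pos": joint angles; "qd": joint speeds; "tau": joint torques, N m; "position": TCP position; "tool_rot": TCP orientation; "ft_force": force on the tool from outside, world axes, zero at the start; "torque": the same for the moment, N m; "finger_gap": finger opening in mm; "gripper_force": force on a finger pad.
Only numpy, scipy, OpenCV 4.12 (cv2) and the standard library are available. Lean on these libraries where they do the work, as an engineer would, in place of code of your own. Each camera call takes 0.05 s, during which the arm holds its last target. There are 200 camera calls.

## Working session

There is one attempt and no reset: what is moved stays moved. The work goes in short steps, Python scripts to look and compute and a tool call to move; the robot and the scene stay as the last step left them, time stands still between calls to the robot, and variables do not carry over. Pictures are saved under pics/ and viewed, at most 10 in all, crops included, and the job is handed in when it is done.

Besides the shell and the picture viewer there is one more tool, called after "Request:" in YAML: its name, and indented under it one key for each argument. play_rows: Moves the arm, as the interface text tells. Its arguments: {"type":"object","properties":{"motion":{"type":"array"},"force":{"type":"number"}},"required":["motion"]}

```bash
mkdir -p pics; python3 - <<'E'
from station import status, optics, arm
import cv2
for n in("top","scene"):
    cv2.imwrite(f"pics/{n}0.png",optics.snapshot(n)[:,:,::-1]); c=optics.camera_info(n); print(n,c)
print(status.state())
E
```

```text
top {'intrinsics': array([[448.57130372,   0.        , 322.67777065],
       [  0.        , 448.57130372, 203.94853707],
       [  0.        ,   0.        ,   1.        ]]), 'world_from_camera': array([[-1.56369381e-03, -9.79852583e-01,  1.99715976e-01,
         3.90336258e+02],
       [-9.99994734e-01,  9.64275217e-04, -3.09859046e-03,
        -5.28219556e+01],
       [ 2.84358069e-03, -1.99719770e-01, -9.79848931e-01,
         1.10746952e+03],
       [ 0.00000000e+00,  0.00000000e+00,  0.00000000e+00,
         1.00000000e+00]])}
scene {'intrinsics': array([[416.82360769,   0.        , 318.88720989],
       [  0.        , 416.82360769, 204.55340626],
       [  0.        ,   0.        ,   1.        ]]), 'world_from_camera': array([[-2.49118567e-01,  8.39108159e-01, -4.83567406e-01,
         1.16797884e+03],
       [ 9.68421541e-01,  2.10684022e-01, -1.33311518e-01,
         8.38481908e+01],
       [-9.98285614e-03, -5.01507467e-01, -8.65095719e-01,
         1.03361875e+03],
       [ 0.00000000e+00,  0.00000000e+00,  0.00000000e+00,
         1.00000000e+00]])}
{'t': 0.1, 'joint_pos': array([-1.29532496e+00,  3.78011797e-01,  7.97976968e-02,  1.27441060e+00,
        3.60622599e-06,  1.46049785e+00]), 'qd': array([-0.00077113, -0.00217229,  0.00414194,  0.00017696, -0.00062749,
        0.0005782 ]), 'tau': array([ 1.76646645e-03, -4.64695215e+01,  2.70581764e+01,  1.20597181e-02,
       -1.35380792e-04,  1.66756303e-05]), 'position': array([ 216.20659961, -532.18221767,  230.45666605]), 'tool_rot': array([-3.08154414e+00, -6.01866024e-01,  2.31138991e-04]), 'ft_force': array([-0.39141671, -0.16867403, -0.63260133]), 'torque': array([ 0.00897971, -0.03631579, -0.02090375]), 'gripper_force': 0.0, 'finger_gap': 85.57432501866425}
```

View pics/top0.png

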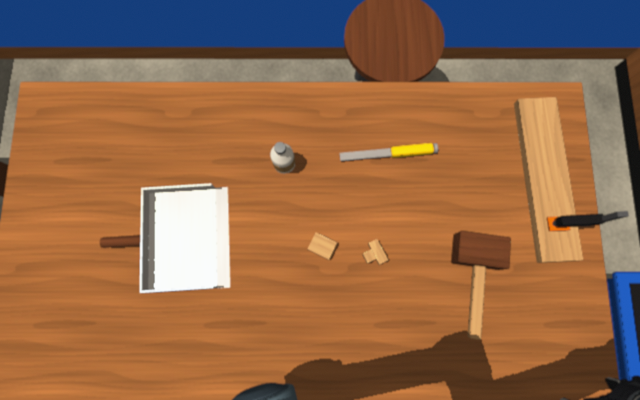

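View pics/scene0.png

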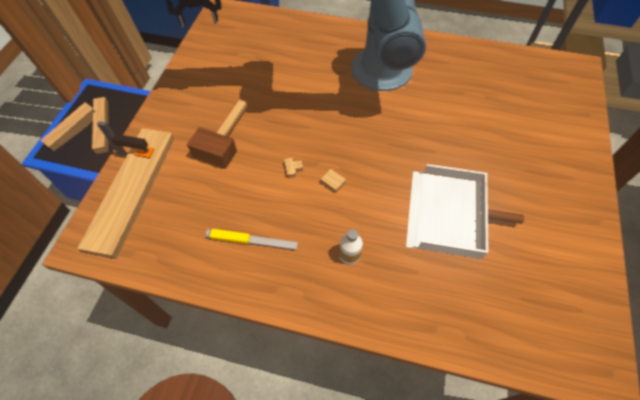

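The top view shows the pan at columns 140–230 (mouth facing right, which is world -y), the block at (322,246), the tee at (376,252), the mallet head at (482,250) and the glue at (283,157). Next I'll convert these to world positions.

```bash
cat >h.py <<'E'
import numpy as np,cv2
from station import status,optics,arm
def ray(n,px,z):
    c=optics.camera_info(n);K=c["intrinsics"];T=c["world_from_camera"]
    px=np.atleast_2d(px).astype(float)
    d=np.c_[px,np.ones(len(px))]@np.linalg.inv(K).T@T[:3,:3].T;o=T[:3,3]
    return (o+d*((z-o[2])/d[:,2])[:,None])[:,:2]
def pine(im,x0=100,x1=440,y0=190,y1=295):
    h=cv2.cvtColor(im,cv2.COLOR_RGB2HSV)
    m=cv2.inRange(h,(9,60,140),(25,165,255))
    k=np.zeros_like(m);k[y0:y1,x0:x1]=m[y0:y1,x0:x1]
    k=cv2.morphologyEx(k,cv2.MORPH_OPEN,np.ones((3,3)))
    return [c for c in cv2.findContours(k,0,2)[0] if cv2.contourArea(c)>100]
def look():
    im=optics.snapshot("top")
    for c in pine(im):
        w=ray("top",c[:,0],22).astype(np.float32)
        print("px",cv2.boundingRect(c),"area",cv2.contourArea(w),"rect",cv2.minAreaRect(w),"\n corners",cv2.approxPolyDP(w[:,None],7,True)[:,0].round().tolist())
    return im
E
python3 - <<'E'
from h import *
im=look()
print("pan floor/top corners z45",ray("top",[[141,187],[141,291],[229,187],[229,288]],45).round(),"z0 mouth",ray("top",[[229,187],[229,288]],0).round())
print("glue base",ray("top",[[284,163]],20).round(),"mallet top",ray("top",[[459,231],[511,236],[453,264],[508,270]],60).round())
print("chisel",ray("top",[[340,157],[438,149]],15).round())
cv2.imwrite("pics/z.png",cv2.resize(im[170:310,120:520,::-1],None,fx=2,fy=2,interpolation=2))
E
```

```text
px (362, 239, 26, 26) area 2266.7854558040854 rect ((490.0266418457031, -178.5918731689453), (62.15291976928711, 53.481346130371094), 25.735706329345703) 
 corners [[524.0, -178.0], [486.0, -151.0], [466.0, -160.0], [474.0, -182.0], [464.0, -196.0], [481.0, -211.0], [522.0, -191.0]]
px (307, 232, 30, 28) area 2854.6817591330328 rect ((509.71893310546875, -53.17747116088867), (61.48564529418945, 51.3929443359375), 64.80113983154297) 
 corners [[542.0, -37.0], [500.0, -18.0], [476.0, -71.0], [520.0, -88.0]]
pan floor/top corners z45 [[649. 386.]
 [401. 366.]
 [649. 172.]
 [407. 162.]] z0 mouth [[660. 181.]
 [408. 171.]]
glue base [[717.  41.]] mallet top [[ 538. -377.]
 [ 526. -499.]
 [ 461. -358.]
 [ 447. -485.]]
chisel [[ 735. -100.]
 [ 756. -351.]]
```

View pics/z.png

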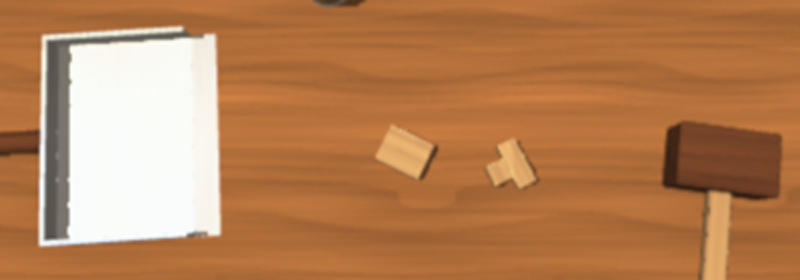

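The geometry is clear. The block's centre is about (509,-53) and the tee's about (490,-178). The pan mouth line is at y≈176, and the floor runs from y 206 to 372 and x 411 to 649. I'll push the block first, towards (575,270), with the fingers set 30 mm apart.

Request:
play_rows:
  motion:
    - [2.5, 3.75, 0, 0, 0, 6, 3]
    - [5, 7.5, 0, 0, 0, 12, 3]
    - [7.5, 11.2, 0, 0, 0, 18, 3]
    - [10, 15, 0, 0, 0, 24, 3]
    - [12.5, 18.7, 0, 0, 0, 30, 3]

```text
t: 0.65
position: [341.9, -344.0, 231.1]
tool_rot: [-2.819, -1.385, -0.0]
ft_force: [1.1, -0.8, 0.2]
finger_gap: 29.9
gripper_force: 0.0
```

Request:
play_rows:
  motion:
    - [2.6, 3.9, 0, 0, 0, 6, 3]
    - [5.2, 7.8, 0, 0, 0, 12, 3]
    - [7.8, 11.7, 0, 0, 0, 18, 3]
    - [10.4, 15.5, 0, 0, 0, 23, 3]
    - [13, 19.4, 0, 0, 0, 26.4, 3]

```text
t: 1.15
position: [472.0, -150.0, 231.2]
tool_rot: [2.43, 1.991, -0.0]
ft_force: [0.9, -1.6, 0.3]
finger_gap: 30.1
gripper_force: 0.0
```

Request:
play_rows:
  motion:
    - [1.3, 1.8, 0, 0, 0, 0, 3]
    - [2.56, 3.68, -4, 0, 0, 0, 3]
    - [2.56, 3.68, -8, 0, 0, 0, 3]
    - [2.56, 3.68, -12, 0, 0, 0, 3]
    - [2.56, 3.68, -16, 0, 0, 0, 3]

```text
t: 1.65
position: [496.9, -114.5, 69.8]
tool_rot: [2.432, 1.989, 0.0]
ft_force: [1.4, 0.6, -0.4]
finger_gap: 30.2
gripper_force: 0.0
```

Request:
play_rows:
  motion:
    - [0, 0, -3, 0, 0, 0, 3]
    - [0, 0, -5, 0, 0, 0, 3]
    - [0, 0, -6.2, 0, 0, 0, 3]
    - [0, 0, -6.2, 0, 0, 0, 3]

```text
t: 2.05
position: [495.5, -114.4, 7.8]
tool_rot: [-2.431, -1.986, 0.003]
ft_force: [-0.6, -0.3, -0.3]
finger_gap: 30.4
gripper_force: 0.0
```

Request:
play_rows:
  motion:
    - [0.2, 1, 0, 0, 0, 0, 3]
    - [0.4, 2, 0, 0, 0, 0, 3]
    - [0.6, 3, 0, 0, 0, 0, 3]
    - [0.8, 4, 0, 0, 0, 0, 3]
    - [1, 5, 0, 0, 0, 0, 3]

```text
t: 2.55
position: [507.6, -64.0, 9.9]
tool_rot: [2.431, 1.988, 0.001]
ft_force: [0.1, -1.5, 0.7]
finger_gap: 29.8
gripper_force: 0.3
```

Request:
play_rows:
  motion:
    - [0.3, 1.5, 0, 0, 0, 0, 3]
    - [0.6, 3, 0, 0, 0, 0, 3]
    - [0.9, 4.5, 0, 0, 0, 0, 3]
    - [1.2, 6, 0, 0, 0, 0, 3]
    - [1.5, 7.5, 0, 0, 0, 0, 3]

```text
t: 3.05
position: [522.2, 11.3, 9.4]
tool_rot: [2.432, 1.988, 0.0]
ft_force: [0.6, 0.1, -0.3]
finger_gap: 29.8
gripper_force: 0.4
```

```bash
python3 - <<'E'
from h import *
im=look()
cv2.imwrite("pics/a.png",cv2.resize(im[140:310,120:520,::-1],None,fx=2,fy=2))
E
```

```text
(no output)
```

View pics/a.png

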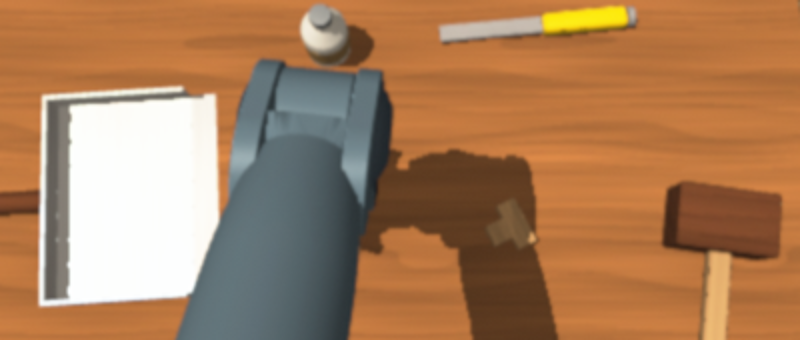

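The arm hides the block in the top view, and the tee hasn't moved (about (510,225) in this crop). I'll check the scene camera.

```bash
python3 - <<'E'
from h import *
im=optics.snapshot("scene")
cv2.imwrite("pics/b.png",cv2.resize(im[100:290,240:540,::-1],None,fx=2.6,fy=2.6))
E
```

```text
(no output)
```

View pics/b.png

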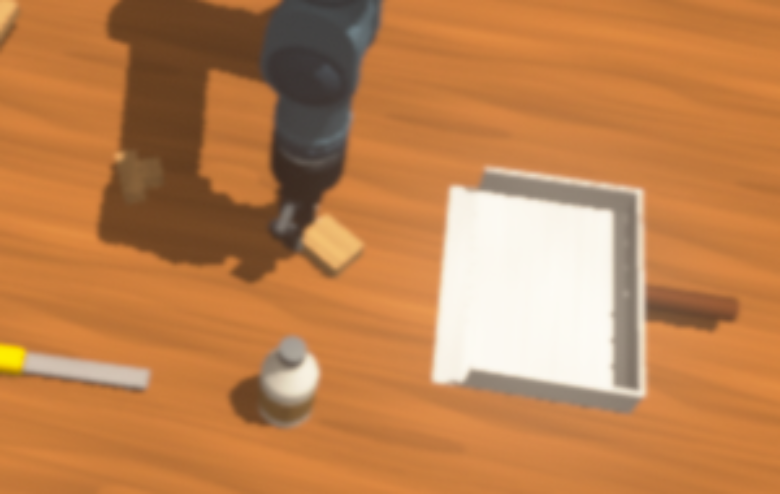

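The block (crop (332,243)) is sitting squarely against both fingers, so I'll keep pushing it over the lip.

Request:
play_rows:
  motion:
    - [0.4, 2, 0.1, 0, 0, 0, 3]
    - [0.8, 4, 0.2, 0, 0, 0, 3]
    - [1.2, 6, 0.3, 0, 0, 0, 3]
    - [1.6, 8, 0.3, 0, 0, 0, 3]
    - [2, 10, 0.3, 0, 0, 0, 3]

```text
t: 3.65
position: [542.0, 110.4, 12.2]
tool_rot: [2.433, 1.987, -0.001]
ft_force: [-0.7, -1.2, 0.9]
finger_gap: 30.1
gripper_force: 0.3
```

Request:
play_rows:
  motion:
    - [0.4, 2, 0, 0, 0, 0, 3]
    - [0.8, 4, 0, 0, 0, 0, 3]
    - [1.2, 6, 0, 0, 0, 0, 3]
    - [1.6, 8, 0, 0, 0, 0, 3]
    - [2, 10, 0, 0, 0, 0, 3]

```text
t: 4.15
position: [562.0, 210.3, 12.1]
tool_rot: [2.433, 1.987, -0.001]
ft_force: [-0.2, -0.2, 1.2]
finger_gap: 30.4
gripper_force: 0.3
```

Request:
play_rows:
  motion:
    - [0.2, 1, 0, 0, 0, 0, 3]
    - [0.2, 1.2, 0, 0, 0, 0, 3]
    - [0.2, 1.2, 0, 0, 0, 0, 3]
    - [0, 0, 0, 0, 0, 0, 3]
    - [0, -1.5, 0, 0, 0, 0, 3]

```text
t: 4.65
position: [561.3, 193.5, 12.2]
tool_rot: [2.433, 1.988, -0.001]
ft_force: [-0.7, -1.0, -0.1]
finger_gap: 29.5
gripper_force: 0.0
```

Request:
play_rows:
  motion:
    - [0, 0, 4, 0, 0, 0, 3]
    - [0, 0, 8, 0, 0, 0, 3]
    - [0, 0, 12, 0, 0, 0, 3]
    - [0, -4, 15, 0, 0, -5, 3]
    - [-1, -8, 17, 0, 0, 0, 3]

```text
t: 5.15
position: [553.7, 112.9, 185.2]
tool_rot: [2.429, 1.987, 0.006]
ft_force: [0.7, -1.2, -0.3]
finger_gap: 30.2
gripper_force: 0.0
```

Request:
play_rows:
  motion:
    - [-0.7, -4.4, 0, 0, 0, 3, 3]
    - [-1.4, -8.8, 0, 0, 0, 6, 3]
    - [-2.1, -13.2, 0, 0, 0, 9, 3]
    - [-2.8, -17.6, 0, 0, 0, 12, 3]
    - [-3.6, -22, 0, 0, 0, 14, 3]

```text
t: 5.65
position: [514.2, -108.2, 182.3]
tool_rot: [2.172, 2.269, -0.001]
ft_force: [1.1, 0.0, -0.6]
finger_gap: 30.1
gripper_force: 0.0
```

Request:
play_rows:
  motion:
    - [-0.8, -4.6, 0, 0, 0, 0, 3]
    - [-1.6, -9.2, 0, 0, 0, 0, 3]
    - [-2.4, -13.8, -1, 0, 0, 0, 3]
    - [-2.4, -13.8, -5, 0, 0, 0, 3]
    - [-2.4, -13.8, -9, 0, 0, 0, 3]

```text
t: 6.15
position: [491.1, -246.9, 92.4]
tool_rot: [2.176, 2.261, 0.0]
ft_force: [0.6, 0.0, -0.4]
finger_gap: 29.8
gripper_force: 0.0
```

```bash
python3 - <<'E'
from h import *
im=optics.snapshot("scene")
print(status.state()["position"])
for c in pine(im,230,520,140,260):
    w=ray("scene",c[:,0],23).astype(np.float32); print(cv2.boundingRect(c),cv2.minAreaRect(w),w.mean(0))
cv2.imwrite("pics/c.png",cv2.resize(im[100:290,180:520,::-1],None,fx=2.3,fy=2.3))
E
```

```text
[ 486.29462679 -242.94102874   84.77850143]
(408, 247, 71, 13) ((674.6395263671875, 279.7795715332031), (29.725893020629883, 181.0200958251953), 5.128359317779541) [670.1505  262.37952]
(425, 210, 25, 24) ((575.79150390625, 255.88638305664062), (61.98365783691406, 49.76454162597656), 45.00238037109375) [576.0159  256.13254]
(486, 179, 34, 40) ((457.1636657714844, 422.73699951171875), (119.70854187011719, 85.62574005126953), 5.118942737579346) [474.65182 412.7873 ]
(432, 163, 47, 9) ((378.7616882324219, 284.50958251953125), (15.0961275100708, 133.53506469726562), 3.8503735065460205) [380.52975 291.61026]
(284, 157, 19, 20) ((494.8691711425781, -178.7827911376953), (69.4689712524414, 53.56300354003906), 16.83164405822754) [ 496.54623 -179.64333]
```

View pics/c.png

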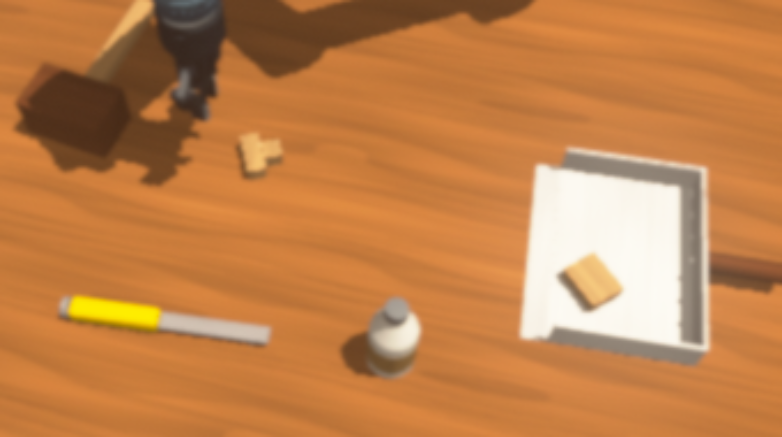

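The block lies on the pan floor at about (576,256), and the bystanders haven't moved. The tee is at about (493,-179). I'll lower behind it and push.

Request:
play_rows:
  motion:
    - [0, 0, -4, 0, 0, 0, 3]
    - [0, 0, -7, 0, 0, 0, 3]
    - [0, 0, -8, 0, 0, 0, 3]
    - [0, 0, -8, 0, 0, 0, 3]

```text
t: 6.6
position: [490.1, -242.7, 11.6]
tool_rot: [-2.171, -2.266, 0.001]
ft_force: [-0.9, -0.4, -0.3]
finger_gap: 29.7
gripper_force: 0.0
```

Request:
play_rows:
  motion:
    - [0, 1, 0, 0, 0, 0, 3]
    - [-0.1, 2, 0, 0, 0, 0, 3]
    - [-0.1, 3, 0, 0, 0, 0, 3]
    - [-0.1, 4, 0, 0, 0, 0, 3]
    - [-0.2, 5, 0, 0, 0, 0, 3]

```text
t: 7.1
position: [490.4, -192.0, 12.9]
tool_rot: [2.171, 2.27, 0.001]
ft_force: [0.4, -0.3, 0.9]
finger_gap: 30.3
gripper_force: 0.2
```

Request:
play_rows:
  motion:
    - [0, 1.5, 0, 0, 0, 0, 3]
    - [-0.1, 3, 0, 0, 0, 0, 3]
    - [-0.2, 4.5, 0, 0, 0, 0, 3]
    - [-0.2, 6, 0, 0, 0, 0, 3]
    - [-0.3, 7.5, 0, 0, 0, 0, 3]

```text
t: 7.6
position: [486.8, -116.5, 12.2]
tool_rot: [-2.172, -2.27, -0.0]
ft_force: [-0.1, -0.0, -0.2]
finger_gap: 29.9
gripper_force: 0.2
```

```bash
python3 - <<'E'
from h import *
im=optics.snapshot("scene")
print(status.state()["position"])
cv2.imwrite("pics/d.png",cv2.resize(im[100:290,180:520,::-1],None,fx=2.3,fy=2.3))
E
```

```text
[ 485.96147888 -114.19115978   12.01183375]
```

View pics/d.png

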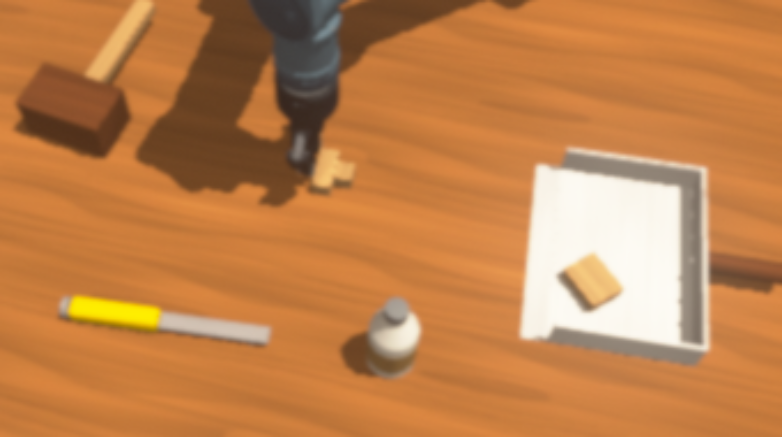

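The tee (crop (332,172)) is flush against the fingers, so I'll continue pushing it into the pan.

Request:
play_rows:
  motion:
    - [-0.1, 2, 0, 0, 0, 0, 3]
    - [-0.2, 4, 0, 0, 0, 0, 3]
    - [-0.3, 6, 0, 0, 0, 0, 3]
    - [-0.4, 8, 0, 0, 0, 0, 3]
    - [-0.5, 10, 0, 0, 0, 0, 3]

```text
t: 8.15
position: [481.9, -17.1, 12.3]
tool_rot: [2.172, 2.269, -0.0]
ft_force: [0.3, 0.2, 0.5]
finger_gap: 29.9
gripper_force: 0.1
```

Request:
play_rows:
  motion:
    - [-0.1, 2, 0, 0, 0, 0, 3]
    - [-0.2, 4, 0, 0, 0, 0, 3]
    - [-0.3, 6, 0, 0, 0, 0, 3]
    - [-0.4, 8, 0, 0, 0, 0, 3]
    - [-0.5, 10, 0, 0, 0, 0, 3]

```text
t: 8.65
position: [476.7, 83.0, 12.3]
tool_rot: [2.172, 2.269, -0.0]
ft_force: [0.4, -1.0, -0.5]
finger_gap: 30.0
gripper_force: 0.1
```

Request:
play_rows:
  motion:
    - [-0.1, 2, 0, 0, 0, 0, 3]
    - [-0.2, 4, 0, 0, 0, 0, 3]
    - [-0.3, 6, 0, 0, 0, 0, 3]
    - [-0.4, 8, 0, 0, 0, 0, 3]
    - [-0.5, 10, 0, 0, 0, 0, 3]

```text
t: 9.15
position: [471.6, 183.0, 12.2]
tool_rot: [2.172, 2.269, -0.0]
ft_force: [0.3, -0.3, 0.5]
finger_gap: 29.5
gripper_force: 0.1
```

Request:
play_rows:
  motion:
    - [-0.1, 2, 0, 0, 0, 0, 3]
    - [-0.2, 4, 0, 0, 0, 0, 3]
    - [-0.2, 4, 0, 0, 0, 0, 3]
    - [-0.2, 4, 0, 0, 0, 0, 3]
    - [-0.2, 2.5, 0, 0, 0, 0, 3]

```text
t: 9.65
position: [470.1, 207.0, 12.3]
tool_rot: [2.17, 2.271, 0.001]
ft_force: [-0.5, -0.8, 0.2]
finger_gap: 30.1
gripper_force: 0.0
```

Request:
play_rows:
  motion:
    - [0, 0, 4, 0, 0, 0, 3]
    - [0, 0, 8, 0, 0, 0, 3]
    - [0, 0, 12, 0, 0, 0, 3]
    - [0, -4, 15, 0, 0, 0, 3]
    - [-1, -8, 17, 0, 0, 0, 3]

```text
t: 10.15
position: [461.8, 124.9, 184.9]
tool_rot: [2.169, 2.267, 0.005]
ft_force: [1.0, -0.1, 0.7]
finger_gap: 30.2
gripper_force: 0.0
```

Request:
play_rows:
  motion:
    - [-1, -4, 0, 0, 0, 0, 3]
    - [-2, -8, 0, 0, 0, 0, 3]
    - [-3, -12, 0, 0, 0, 0, 3]
    - [-3, -14, 0, 0, 0, 0, 3]
    - [-3, -14, 0, 0, 0, 0, 3]

```text
t: 10.65
position: [428.9, -16.5, 182.2]
tool_rot: [2.179, 2.262, -0.002]
ft_force: [-0.8, 1.3, 0.4]
finger_gap: 30.2
gripper_force: 0.0
```

```bash
python3 - <<'E'
from h import *
im=optics.snapshot("scene")
print(status.state()["position"])
for c in pine(im,425,480,175,245):
    w=ray("scene",c[:,0],25).astype(np.float32); print(cv2.boundingRect(c),cv2.minAreaRect(w))
cv2.imwrite("pics/e.png",cv2.resize(im[100:290,180:520,::-1],None,fx=2.3,fy=2.3))
E
```

```text
[429.14754806 -14.96913288 182.18050205]
(425, 210, 25, 24) ((576.9635009765625, 255.54595947265625), (61.86099624633789, 49.66606903076172), 45.00237274169922)
(434, 183, 19, 20) ((481.1114196777344, 259.8070983886719), (63.93965530395508, 50.515289306640625), 5.350751876831055)
```

View pics/e.png

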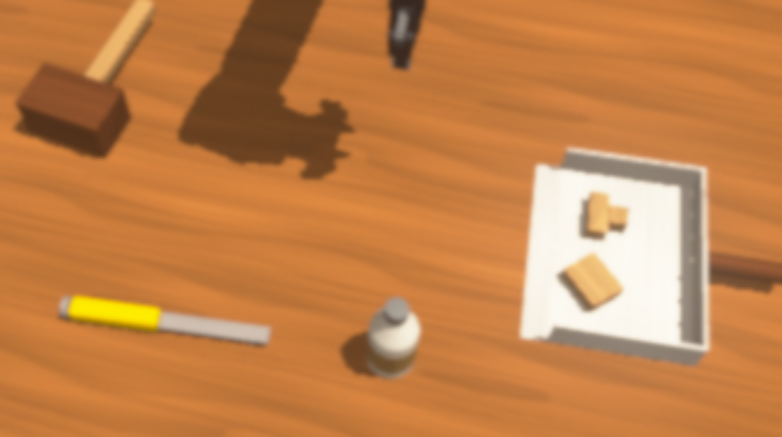

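Both offcuts lie flat on the pan floor, with the block at crop (592,281) and the tee at (605,215). Both are clear of the lip and the arm is well away, so I'm handing in.

```bash
python3 -c "
from station import arm
print(arm.close_job())"
```

```text
the job is handed in; nothing more can be done
None
```

I swept both offcuts over the lip and handed the job in. In the last camera check both lay flat on the pan floor, about 30 mm inside the required line, with the arm clear and the glue, chisel and mallet looking undisturbed; no verdict came back.

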